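# Stack the splined rotor discs in the concentrator and clamp its hood

### The job

Make the bench concentrator ready for a run: take the black cover off its spindle and stand it mouth down on the bench, then slide all the rotor discs lying on the bench fully home onto the splined spindle, collar up, each turned so that its wide slot meets the wide spline, biggest at the bottom and each smaller one on top so that all tube holes stay reachable. When the discs are on, push the clear hood down gently until it is shut, and only then swing the clamp fully across its rim. Leave the other things on the bench where they are.

Things in the scene. Friction and masses are not known exactly. Their poses are not given: they have to be found in the camera images.
- concentrator: Bench vacuum concentrator, fixed: white base 45 mm high with a flat deck, carrying a splined spindle, a clear hood hinged at the back and a swing clamp at the left. Origin: on the bench exactly below the spindle axis; x to the back (hinge side), y to the clamp side. The base spans x -100 to 115 and y -105 to 150 mm.
- spindle_seat (a point): On the spindle axis, on the 52 mm wide shoulder (51 mm above the bench) where the lowest disc rests; each disc seats the next 15 mm higher. The spindle rises 54 mm above it, last 4 mm tapered: core 30 mm, six splines out to 44 mm across, five 7 mm wide, the master 14 mm. x points to the master spline (turns with the spindle), z up. Disc clearance 1.5 mm a side, 4 deg either way.
- spindle (a joint): Turn of the spindle relative to the base in rad, counter-clockwise from above positive, limits -0.8 to 0.8; it is stiff (0.25 N m) and stays where it is unless a disc forces it round.
- hood (a joint): Hinge angle of the clear hood in rad: 0 shut on the deck, 1.57 standing upright behind the spindle, stop at 1.75. Stiff hinge: the hood (0.35 kg) stays where it is left; 2 to 5 N at its tab move it, and it must be pushed the whole way down. Hood: a box open below, 158 x 158 mm, 76 mm tall outside, with a rim 178 mm across; open, it stands 76 mm back from its hinge.
- hood_hinge (a point): Middle of the hood's hinge line, at the back of the deck, 92 mm behind the spindle axis and 45 mm above the bench; its y axis is the hinge line. The frame turns with the hood: -x points from the hinge to the tab and z out of the hood's top.
- hood_tab (a point): Middle of the outer face (upper one when shut) of the black tab on the hood's free edge, 205 mm from the hinge line. Tab: 60 mm wide, 8 mm thick, 176 to 228 mm from the hinge line; on its outer side the hood's front wall stands at 171 mm. With the hood open the tab is topmost: closed fingers behind it can push it towards the robot and then down.
- clamp (a joint): Angle of the swing clamp in rad: 0 handle towards the robot and jaw clear of the hood, 1.57 (stop) handle pointing out to the left and jaw across the hood's rim. It turns clockwise from above, with slight friction (0.08 N m).
- clamp_pivot (a point): Pivot axis of the clamp, 125 mm to the left of the spindle axis, 53.5 mm above the bench.
- clamp_grip (a point): On the axis of the clamp's upright black finger peg, 14 mm across, 55 mm from the pivot; the peg rises from 60 to 99 mm above the bench, and this point is 89.5 mm above the bench.
- spindle_cover: Black plastic cup 52 mm across and 25 mm tall, mouth down over the spindle's end at the start; 50 g. Origin: centre of its open lower rim, 86 mm above the bench while it sits on the spindle.
- disc_134: Aluminium rotor disc, the biggest: plate 134 mm across, 5 mm thick, 35 tube holes near its edge; grasp its raised collar, 60 mm across, 10 mm tall (top at 15 mm). Bore 33 mm across the lands, six slots 60 deg apart out to 47 mm: five 10 mm wide, the master 17 mm. Origin: centre of underside, z up through the collar, x to the master slot (engraved black line). 160-260 g. May be absent.
- disc_116: Aluminium rotor disc, second biggest: plate 116 mm across, 5 mm thick, 29 tube holes near its edge; grasp its raised collar, 60 mm across, 10 mm tall (top at 15 mm). Bore 33 mm across the lands, six slots 60 deg apart out to 47 mm: five 10 mm wide, the master 17 mm. Origin: centre of underside, z up through the collar, x to the master slot (engraved black line). 160 g. May be absent.
- disc_98: Aluminium rotor disc, third in size: plate 98 mm across, 5 mm thick, 23 tube holes near its edge; grasp its raised collar, 60 mm across, 10 mm tall (top at 15 mm). Bore 33 mm across the lands, six slots 60 deg apart out to 47 mm: five 10 mm wide, the master 17 mm. Origin: centre of underside, z up through the collar, x to the master slot (engraved black line). 104-170 g. May be absent.
- disc_80: Aluminium rotor disc, the smallest: plate 80 mm across, 5 mm thick, 17 tube holes near its edge; grasp its raised collar, 60 mm across, 10 mm tall (top at 15 mm). Bore 33 mm across the lands, six slots 60 deg apart out to 47 mm: five 10 mm wide, the master 17 mm. Origin: centre of underside, z up through the collar, x to the master slot (engraved black line). 100 g. May be absent.
- dish_35: Bystander: small clear culture dish 40 mm across, 12 mm tall, lying between the discs, origin centre of its underside.
- film_roll: Bystander: upright white roll 52 mm across, 50 mm tall, behind the discs.
- bottle_amber: Bystander: small amber bottle 46 mm across, 91 mm tall, at the back of the bench.

How it is judged:
On the way, in this order (a step that is already met when the one before it is completed fails the run):
1. every disc that is present sits fully home on the spindle, biggest lowest, and is let go (z of disc_134 in the frame of spindle_seat between -0.0025 and 0.0025 m and horizontal distance between each of disc_134, disc_116, disc_98, disc_80 and spindle_seat below 0.003 m and angle between each of disc_134, disc_116, disc_98, disc_80's own z axis and vertical below 0.06 rad and angle between the x axis of each of disc_134, disc_116, disc_98, disc_80 and the x axis of spindle_seat, either way round below 0.15 rad and z of disc_116 in the frame of spindle_seat between -0.0025 and 0.0175 m and z of disc_116 in the frame of disc_134 between 0.0125 and 0.0175 m and z of disc_98 in the frame of spindle_seat between -0.0025 and 0.0325 m and z of disc_98 in the frame of disc_134 between 0.0125 and 0.0325 m and z of disc_98 in the frame of disc_116 between 0.0125 and 0.0175 m and z of disc_80 in the frame of spindle_seat between -0.0025 and 0.0475 m and z of disc_80 in the frame of disc_134 between 0.0125 and 0.0475 m and z of disc_80 in the frame of disc_116 between 0.0125 and 0.0325 m and z of disc_80 in the frame of disc_98 between 0.0125 and 0.0175 m and contact force between each of disc_134, disc_116, disc_98, disc_80 and the fingers below 0.1 N and value of joint hood above 1 rad), for 0.2 s.
2. the hood is shut (z of disc_134 in the frame of spindle_seat between -0.0025 and 0.0025 m and horizontal distance between each of disc_134, disc_116, disc_98, disc_80 and spindle_seat below 0.003 m and angle between each of disc_134, disc_116, disc_98, disc_80's own z axis and vertical below 0.06 rad and angle between the x axis of each of disc_134, disc_116, disc_98, disc_80 and the x axis of spindle_seat, either way round below 0.15 rad and z of disc_116 in the frame of spindle_seat between -0.0025 and 0.0175 m and z of disc_116 in the frame of disc_134 between 0.0125 and 0.0175 m and z of disc_98 in the frame of spindle_seat between -0.0025 and 0.0325 m and z of disc_98 in the frame of disc_134 between 0.0125 and 0.0325 m and z of disc_98 in the frame of disc_116 between 0.0125 and 0.0175 m and z of disc_80 in the frame of spindle_seat between -0.0025 and 0.0475 m and z of disc_80 in the frame of disc_134 between 0.0125 and 0.0475 m and z of disc_80 in the frame of disc_116 between 0.0125 and 0.0325 m and z of disc_80 in the frame of disc_98 between 0.0125 and 0.0175 m and value of joint hood below 0.03 rad and value of joint clamp below 0.6 rad), for 0.2 s.
3. the clamp is swung fully across the hood's rim (value of joint hood below 0.03 rad and value of joint clamp above 1.4 rad), for 0.2 s.
At the end, for the whole second after the job is handed in: Discs present: on the spindle axis within 3 mm, level, master slot on master spline, within 2.5 mm of resting on shoulder or next bigger disc, bigger lower; hood within 0.03 rad of shut, clamp beyond 1.40 rad; cover mouth down on the bench; all let go, at rest (all of step 3 and z of disc_134 in the frame of spindle_seat between -0.0025 and 0.0025 m and horizontal distance between each of disc_134, disc_116, disc_98, disc_80 and spindle_seat below 0.003 m and angle between each of disc_134, disc_116, disc_98, disc_80's own z axis and vertical below 0.06 rad and angle between the x axis of each of disc_134, disc_116, disc_98, disc_80 and the x axis of spindle_seat, either way round below 0.15 rad and z of disc_116 in the frame of spindle_seat between -0.0025 and 0.0175 m and z of disc_116 in the frame of disc_134 between 0.0125 and 0.0175 m and z of disc_98 in the frame of spindle_seat between -0.0025 and 0.0325 m and z of disc_98 in the frame of disc_134 between 0.0125 and 0.0325 m and z of disc_98 in the frame of disc_116 between 0.0125 and 0.0175 m and z of disc_80 in the frame of spindle_seat between -0.0025 and 0.0475 m and z of disc_80 in the frame of disc_134 between 0.0125 and 0.0475 m and z of disc_80 in the frame of disc_116 between 0.0125 and 0.0325 m and z of disc_80 in the frame of disc_98 between 0.0125 and 0.0175 m and height (world z) of spindle_cover below 0.004 m and angle between spindle_cover's own z axis and vertical below 0.1 rad and linear speed of each of disc_134, disc_116, disc_98, disc_80, spindle_cover below 0.02 m/s); the robot touches nothing.
It fails at once if the hood is slammed: it turns shut faster than 3 rad/s (velocity of joint hood below -3 rad/s).
It fails at once if the small dish, the film roll or the amber bottle is pushed more than 60 mm or knocked over (distance of any of dish_35, film_roll, bottle_amber from where it was at the start of the episode above 0.06 m or angle between any of dish_35, film_roll, bottle_amber's own z axis and vertical above 0.6 rad).
Of disc_134, disc_116, disc_98, disc_80 only 3 to 4 are there at a start; the rules pass over those that are not, and their reading is None.
At some moment in a run one of disc_134, disc_116, disc_98, disc_80 may be knocked a few centimetres aside while the robot is not near it.
It also fails if it takes over 210 s, if anything falls off the work surface, if the arm or the gripper's body presses on something with over 40 N, if the wrist force passes 120 N, or if a joint passes its speed limit or range.

### The arm

A 7-joint arm with a two-finger parallel gripper is mounted at the origin on the work surface; the furniture and walls round the work are solid. World frame = base frame: x ahead of the robot, y to its left, z up, the work surface at z = 0. Lengths are in m, angles in rad, forces in N, time in s.
With the tool pointing down it reaches from about 0.4 to 0.85 m from the base axis. Payload 10.4 kg.
Tool frame: the origin (TCP) lies midway between the tips of the shut fingers; the grasp point (between the pads) lies behind it (hold_point_z is the z of the grasp point in the tool frame, in m); z points along the fingers, y is the line along which they close (so a half turn about z gives the same grasp; the last joint's range is limited). The gripper opens to 85 mm and grips with 20 to 120 N. Pads are 22 mm wide; open, the fingers measure 114 mm over their backs; the gripper's body (76 mm by 85 mm) begins 54 mm behind the grasp point. The pads swing forward as they close: fully open they stand 13 mm farther back than shut.
Start: joints at [-1.262, 0.332, -0.065, 1.46, 0.022, 1.35, -0.088], TCP at [0.204, 0.591, 0.231] pointing down, gripper open.
Joint ranges: [-2.6, 2.6], [-0.5, 2.12], [-1.47, 1.34], [0.16, 2.42], [-1.27, 4.41], [0.06, 2.06], [-2.6, 2.6]. Speed limits (rad/s): [2.22, 2.22, 2.79, 2.79, 3.14, 3.14, 3.14].

### API

Orientations are given as a rotation vector (axis times angle).
In Python, from bench import move_to, move_l, move_j, set_gripper, pause, ik, sense, read_camera, PlanningError, sign_off, recognise, hold_point_z gives the robot as it stands. Calls block until the motion is done:
- move_to(position, orientation): joint-space move of the TCP to a pose.
- move_l(position, ori=None, velocity=0.15, force_limit=None): straight line of the TCP; ori=None keeps the orientation; velocity is the mean speed in m/s. With force_limit (N) it stops when the force on the tool has changed by that much, and returns True; else False.
- move_j(angles): joint-space move.
- set_gripper(opening, effort=None): finger opening in m; effort is the grip in N (None keeps the last); returns when the fingers have stopped.
- pause(seconds).
- ik(position, orientation): joint angles nearest the present ones, or None.
- sense(): the state.
- read_camera(name): name is "scene" or "side" or "wrist"; returns a dict with "image" (400x640x3 uint8, red, green, blue), "depth" (400x640 float32, m along the optical axis (not along the pixel's ray), 0 where there is no reading), "vertical_fov" (degrees; the focal length in pixels is half the picture's height over the tangent of half this angle, whatever the lens; pixels are square), "cx", "cy" (the principal point, pixels), "xyz" and "attitude" of the camera in the world. Camera axes: x right, y down, z forward; pixel columns grow to the right and rows downward; lengths in m; the calibration is good to about 2 mm. A picture is of the moment at which its call begins.
A pose or a line that the arm cannot do raises PlanningError and nothing moves.
- sign_off(): hands the job in; it is judged then, once.
Trained networks look in a picture, given as the dict that the camera call returned (one of the last four; its "shot" number tells which), for a name from the list of things; names that differ only in an ending like _2 or _b are one class to them, and where a whole thing is asked for, a point or a joint stands for the part that bears it (a point fixed in the world has none). Each returns a list of dicts, best first, with "p" (0 to 1); they miss things now and then, are a little off and sometimes report something else, mostly with a low value. They report only what shows in the picture. A call takes as long as a camera call.
- recognise(thing, picture): "location" ([x, y, z] in m, in world coordinates, good to about 4 mm: the middle of the surface that is visible of it).
The state is a dict: "time": time; "joints": joint angles; "qvel": joint speeds; "joint_efforts": joint torques, N m; "position": TCP position; "tcp_rot": TCP orientation; "force": force on the tool from outside, world axes, zero at the start; "wrist_torque": the same for the moment, N m; "grip_width": finger opening in m; "finger_force": force on a finger pad.
Only numpy, scipy, OpenCV 4.12 (cv2) and the standard library are available. Lean on these libraries where they do the work, as an engineer would, in place of code of your own. Each camera call takes 0.05 s, during which the arm holds its last target. There are 200 camera calls.

## Working session

There is one attempt and no reset: what is moved stays moved. The work goes in short steps, each a Python script; the robot and the scene stay as the last script left them, time stands still between calls to the robot, and variables do not carry over. Pictures are saved under pics/ and viewed, at most 14 in all, crops included, and the job is handed in when it is done.

```bash
ls; mkdir -p pics; cat > h.py <<'E'
import numpy as np, cv2
from scipy.spatial.transform import Rotation as R
from bench import *
def save(d,n,crop=None):
    im=d["image"][...,::-1]
    if crop: r0,r1,c0,c1,s=crop; im=cv2.resize(im[r0:r1,c0:c1],None,fx=s,fy=s,interpolation=cv2.INTER_CUBIC)
    cv2.imwrite(f"pics/{n}.png",im)
def att(d):
    a=np.array(d["attitude"],float)
    return a if a.shape==(3,3) else R.from_rotvec(a).as_matrix()
def cloud(d):
    z=d["depth"]; f=200/np.tan(np.radians(d["vertical_fov"])/2)
    v,u=np.mgrid[:400,:640]
    P=np.stack([(u-d["cx"])/f*z,(v-d["cy"])/f*z,z],-1)
    W=P@att(d).T+np.array(d["xyz"]); W[z<=0]=np.nan
    return W
def proj(d,p):
    f=200/np.tan(np.radians(d["vertical_fov"])/2)
    q=(np.array(p)-d["xyz"])@att(d); return q[...,:2]/q[...,2:]*f+[d["cx"],d["cy"]]
E
python3 - <<'E'
from h import *
s=sense(); print(s); print(hold_point_z)
for n in("scene","side","wrist"):
    d=read_camera(n); save(d,n+"0"); print(n,d["xyz"],d["attitude"],d["vertical_fov"],d["cx"],d["cy"])
    for t in("concentrator","spindle_seat","hood_tab","clamp_grip","spindle_cover","disc_134","disc_116","disc_98","disc_80","dish_35","film_roll","bottle_amber"):
        print(t,[(np.round(r["location"],3).tolist(),round(r["p"],2)) for r in recognise(t,d)[:2]])
E
```

```text
bench.py
pics
{'time': 0.0, 'joints': array([-1.26156265,  0.33291265, -0.06471191,  1.460928  ,  0.02161426,
        1.34988078, -0.08850355]), 'qvel': array([ 8.38977169e-04,  8.01210762e-05,  1.38311244e-03,  6.08084309e-04,
        2.60109099e-04, -7.40617416e-04,  2.05176160e-03]), 'joint_efforts': array([-2.29438037e-04, -6.25441360e+01,  4.89785685e-02, -3.91612029e+01,
        1.60865119e-02,  9.81384394e-03, -4.00171996e-05]), 'position': array([0.20349413, 0.59055889, 0.23049685]), 'tcp_rot': array([-5.18779010e-01, -3.09829695e+00,  2.23565370e-03]), 'force': array([-0.61355066, -0.30041335,  0.26335238]), 'wrist_torque': array([-0.00955587, -0.0052564 , -0.04276163]), 'finger_force': 0.0, 'grip_width': 0.08562840701263541}
-0.0187
scene [0.04496928 0.86530579 0.90064312] [-0.75068901  2.53221165 -1.23097741] 47.75340298281649 318.0880811683657 208.4829986033518
concentrator [([0.608, 0.236, 0.146], 0.9)]
spindle_seat []
hood_tab [([0.621, 0.224, 0.206], 0.68)]
clamp_grip [([0.498, 0.294, 0.064], 0.41)]
spindle_cover []
disc_134 [([0.634, -0.314, 0.005], 0.64)]
disc_116 [(
[... 671 characters left out ...]
.607, -0.314, 0.005], 0.82)]
disc_116 [([0.436, -0.338, 0.008], 0.97), ([0.607, -0.314, 0.005], 0.82)]
disc_98 [([0.436, -0.338, 0.008], 0.97), ([0.607, -0.314, 0.005], 0.82)]
disc_80 [([0.436, -0.338, 0.008], 0.97), ([0.607, -0.314, 0.005], 0.82)]
dish_35 [([0.524, -0.235, 0.011], 0.47)]
film_roll [([0.709, -0.056, 0.04], 0.69)]
bottle_amber [([0.805, -0.096, 0.046], 0.9), ([0.624, 0.086, 0.174], 0.66)]
wrist [0.12553687 0.61775807 0.37352312] [2.3330559  1.6632062  0.27215391] 60.13474633836453 318.46251082945815 197.99219672106335
concentrator []
spindle_seat []
hood_tab []
clamp_grip []
spindle_cover []
disc_134 []
disc_116 []
disc_98 []
disc_80 []
dish_35 []
film_roll []
bottle_amber []
```

View pics/scene0.png

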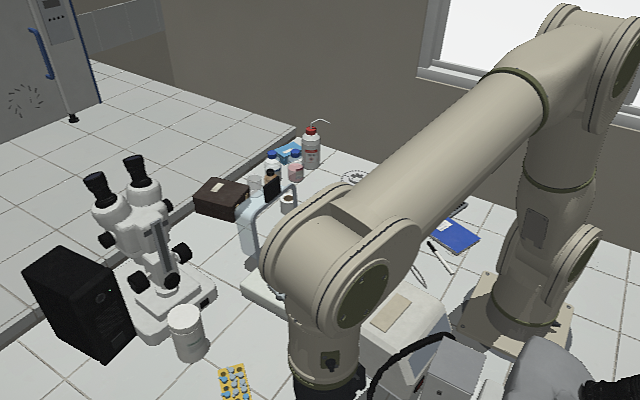

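View pics/side0.png

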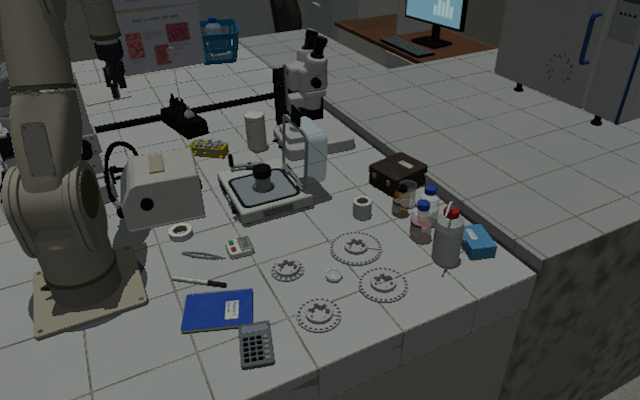

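The side view shows all four discs: (288,269), (318,314), (383,284) and (356,248). The dish is at (334,276), the covered spindle at (262,172) and the hood stands open at (312,148). Next I'll locate them and take wrist views.

```bash
python3 - <<'E'
from h import *
d=read_camera("side"); W=cloud(d)
for n,(u,v) in dict(d1=(288,269),d2=(318,314),d3=(383,284),d4=(356,248),dish=(334,276),cover=(262,170),peg=(231,158),tab=(285,120),hoodtop=(312,125),base1=(222,203),base2=(310,205),box=(160,160),box2=(200,210),roll=(362,203)).items():
    print(n,np.round(np.nanmedian(W[v-1:v+2,u-1:u+2].reshape(-1,3),0),3))
# wrist camera in tool frame
s=sense(); T=R.from_rotvec(s["tcp_rot"]); d=read_camera("wrist")
print("cam in tool",T.inv().apply(np.array(d["xyz"])-s["position"]),(T.as_matrix().T@att(d)).round(3))
for y in(0,np.pi/2,-np.pi/2,np.pi):
  for p in([.53,-.22,.4],[.45,.15,.4],[.5,.15,.3],[.6,-.3,.1],[.5,.15,.08]):
    o=(R.from_euler('z',y)*R.from_rotvec([np.pi,0,0])).as_rotvec(); q=ik(p,o); print(y,p,None if q is None else np.round(q,2))
E
```

```text
d1 [ 0.439 -0.153  0.001]
d2 [ 0.439 -0.32   0.001]
d3 [ 0.616 -0.308  0.001]
d4 [ 0.627 -0.164  0.004]
dish [ 0.521 -0.242  0.012]
cover [0.496 0.147 0.112]
peg [0.449 0.3   0.088]
tab [0.611 0.242 0.203]
hoodtop [0.659 0.155 0.212]
base1 [0.383 0.208 0.001]
base2 [0.603 0.067 0.005]
box [0.244 0.274 0.15 ]
box2 [0.308 0.157 0.032]
roll [ 0.708 -0.05   0.05 ]
cam in tool [ 8.25020568e-02 -4.54182298e-05 -1.42178960e-01] [[-0.    -0.948 -0.319]
 [ 1.    -0.    -0.   ]
 [-0.    -0.319  0.948]]
0 [0.53, -0.22, 0.4] [-0.57  0.32  1.18  1.34 -0.3   1.68 -1.01]
0 [0.45, 0.15, 0.4] [-0.86 -0.06  0.42  1.55  0.03  1.65 -2.01]
0 [0.5, 0.15, 0.3] [-0.84  0.06  0.48  1.64 -0.03  1.44 -1.92]
0 [0.6, -0.3, 0.1] [-0.19  0.67  0.86  1.51 -0.53  1.2  -0.81]
0 [0.5, 0.15, 0.08] [-0.83  0.27  0.52  1.93 -0.16  0.99 -1.82]
1.5707963267948966 [0.53, -0.22, 0.4] [-0.59  0.34  1.23  1.34 -0.32  1.68  0.58]
1.5707963267948966 [0.45, 0.15, 0.4] [-0.87 -0.07  0.43  1.55  0.03  1.65 -0.44]
1.5707963267948966 [0.5, 0.15, 0.3] [-0.8   0.06  0.45  1.64 -0.03  1.44 -0.35]
1.5707963267948966 [0.6, -0.3, 0.1] [-0.
[... 228 characters left out ...]
5, 0.15, 0.4] [-1.88 -0.39  1.13  1.58  0.36  1.73  2.41]
-1.5707963267948966 [0.5, 0.15, 0.3] [ 0.76  0.32 -1.37  1.57  0.32  1.5   2.52]
-1.5707963267948966 [0.6, -0.3, 0.1] [-0.33  0.84  1.15  1.52 -0.78  1.3  -2.23]
-1.5707963267948966 [0.5, 0.15, 0.08] [ 0.63  0.57 -1.24  1.86  0.6   1.15  2.32]
3.141592653589793 [0.53, -0.22, 0.4] [-0.62  0.37  1.3   1.34 -0.36  1.69  2.18]
3.141592653589793 [0.45, 0.15, 0.4] [-0.75 -0.06  0.31  1.55  0.02  1.65  1.14]
3.141592653589793 [0.5, 0.15, 0.3] [-0.69  0.07  0.33  1.64 -0.02  1.44  1.21]
3.141592653589793 [0.6, -0.3, 0.1] [-0.2   0.68  0.88  1.51 -0.55  1.21  2.34]
3.141592653589793 [0.5, 0.15, 0.08] [-0.65  0.25  0.31  1.92 -0.09  0.98  1.27]
```

```bash
cat >> h.py <<'E'
def ori(psi): return (R.from_euler('z',psi)*R.from_rotvec([np.pi,0,0])).as_rotvec()
E
python3 - <<'E'
from h import *
s=sense(); p=s["position"]; move_l([p[0],p[1],.40])
move_to([.48,.15,.40],ori(np.pi))
d=read_camera("wrist"); save(d,"w1"); np.savez("w1.npz",**{k:d[k] for k in d})
for t in("spindle_cover","hood_tab","clamp_grip","clamp_pivot","hood_hinge"):
    print(t,[(np.round(r["location"],3).tolist(),round(r["p"],2)) for r in recognise(t,d)[:2]])
move_to([.50,-.23,.38],ori(np.pi))
d=read_camera("wrist"); save(d,"w2"); np.savez("w2.npz",**{k:d[k] for k in d})
for t in("disc_134","dish_35","film_roll"):
    print(t,[(np.round(r["location"],3).tolist(),round(r["p"],2)) for r in recognise(t,d)[:4]])
print(sense()["time"])
E
```

```text
spindle_cover [([0.497, 0.168, 0.115], 0.95), ([0.613, -0.303, 0.006], 0.63)]
hood_tab [([0.61, 0.161, 0.211], 0.77), ([0.489, 0.294, 0.061], 0.54)]
clamp_grip [([0.492, 0.298, 0.059], 0.81), ([0.612, -0.301, 0.004], 0.48)]
clamp_pivot []
hood_hinge [([0.612, 0.167, 0.212], 0.85)]
disc_134 [([0.432, -0.156, 0.008], 0.92), ([0.433, -0.322, 0.007], 0.66), ([0.624, -0.165, 0.003], 0.64)]
dish_35 [([0.521, -0.229, 0.007], 0.82)]
film_roll [([0.691, -0.043, 0.022], 0.89), ([0.634, 0.084, 0.168], 0.49), ([0.805, -0.089, 0.062], 0.49)]
7.125
```

View pics/w1.png

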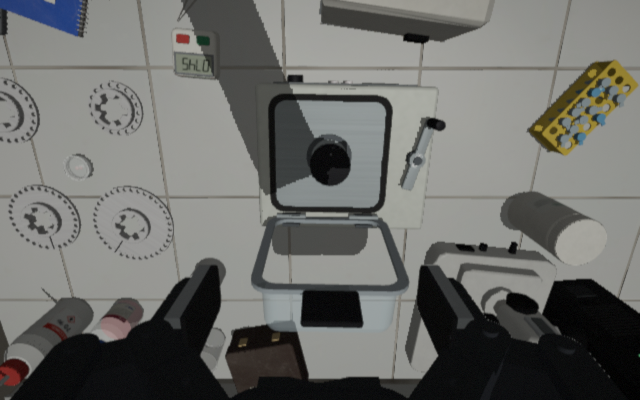

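View pics/w2.png

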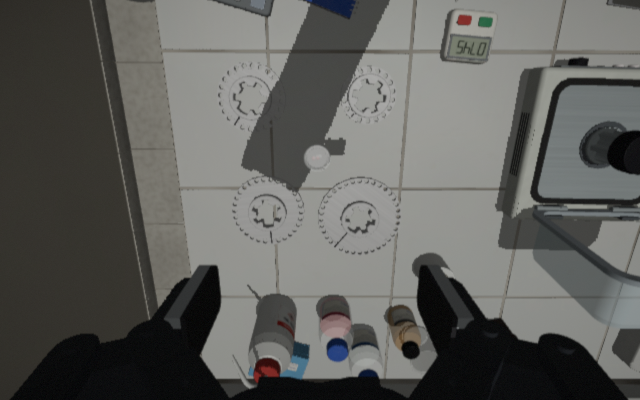

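W1: cover at (329,161), hood open below it at (330,275) with its black tab at (332,308), and clamp peg at (435,124). W2: discs 98 (250,97), 80 (368,95), 116 (268,210), 134 (360,216), with black index lines; dish at (317,156).

```bash
cat >> h.py <<'E'
def circ(P):
    A=np.c_[2*P,np.ones(len(P))]; x=np.linalg.lstsq(A,(P**2).sum(1),rcond=None)[0]
    return x[:2],np.sqrt(x[2]+x[:2]@x[:2])
E
python3 - <<'E'
from h import *
d=dict(np.load("w1.npz")); W=cloud(d)
def near(c,r,z0,z1): 
    m=(np.hypot(W[...,0]-c[0],W[...,1]-c[1])<r)&(W[...,2]>z0)&(W[...,2]<z1); return W[m]
P=near([.495,.16],.06,.100,.125); 
c,r=cv2.minEnclosingCircle(P[:,:2].astype(np.float32)); print("cover",c,r,np.median(P[:,2]),P[:,:2].mean(0),len(P))
B=W[(W[...,2]>.035)&(W[...,2]<.055)&(W[...,0]>.3)&(W[...,0]<.64)&(W[...,1]>0)&(W[...,1]<.34)]
print("deck z",np.median(B[:,2]), cv2.minAreaRect(B[:,:2].astype(np.float32)))
for side,ax in(("y",1),):
    pass
# edges: for x bins max y,min y
for x in np.arange(.42,.56,.03):
    q=B[abs(B[:,0]-x)<.006]; print("x",round(x,2),q[:,1].min().round(4),q[:,1].max().round(4))
for y in np.arange(.08,.29,.04):
    q=B[abs(B[:,1]-y)<.006]; print("y",round(y,2),q[:,0].min().round(4),q[:,0].max().round(4))
P=near([.47,.29],.08,.08,.11); print("peg",P.mean(0),len(P))
P=near([.49,.28],.05,.056,.08); print("clamp arm",P.mean(0),len(P))
# hood tab: dark pixels
im=d["image"].sum(2); m=np.zeros((400,640),bool); m[290:328,300:364]=1; m&=im<120
P=W[m]; P=P[P[:,2]>.15]; print("tab",P.mean(0),P.min(0),P.max(0),len(P))
m=np.zeros((400,640),bool); m[215:300,255:405]=1;P=W[m];print("hood pts z max",np.nanmax(P[:,2]),P[np.nanargmax(P[:,2])])
print(W[290,260:400:20].round(3),W[275,258],W[275,402])
E
```

```text
cover (0.49916571378707886, 0.16609281301498413) 0.02665197290480137 0.11019978801095678 [0.49763498 0.16589262] 1292
deck z 0.044747819244640996 ((0.4657108783721924, 0.18943101167678833), (0.2558088004589081, 0.2954479455947876), 88.5941162109375)
x 0.42 0.0638 0.3174
x 0.45 0.0621 0.3049
x 0.48 0.0613 0.3157
x 0.51 0.0617 0.3154
x 0.54 0.0615 0.315
y 0.08 0.3987 0.6091
y 0.12 0.3869 0.6118
y 0.16 0.3171 0.6124
y 0.2 0.325 0.6136
y 0.24 0.3308 0.6128
y 0.28 0.3372 0.6148
peg [0.44806372 0.30337264 0.09508849] 143
clamp arm [0.49487729 0.29146563 0.06119554] 773
tab [0.60941614 0.16370891 0.2525919 ] [0.60577917 0.13490736 0.22409932] [0.61659739 0.19264925 0.27270878] 2074
hood pts z max 0.24111348277408617 [0.60695327 0.13769024 0.24111348]
[[0.609 0.089 0.222]
 [0.608 0.11  0.224]
 [0.607 0.132 0.224]
 [0.606 0.153 0.227]
 [0.607 0.174 0.225]
 [0.608 0.196 0.223]
 [0.608 0.217 0.224]] [0.60348647 0.08331204 0.20078104] [0.60617459 0.24683247 0.19603705]
```

```bash
python3 - <<'E'
from h import *
o=ori(np.pi); c=[.4985,.166]
move_to([*c,.22],o); move_l([*c,.13],velocity=.15)
print(move_l([*c,.090],velocity=.06,force_limit=8)); set_gripper(.03,30); s=sense(); print(s["grip_width"],s["finger_force"],s["position"])
move_l([*c,.20],velocity=.12); print(sense()["grip_width"],sense()["force"])
q=[.50,-.045]
move_to([*q,.12],o); move_l([*q,.03]); print(move_l([*q,.0035],velocity=.03,force_limit=3),sense()["position"])
set_gripper(.085); move_l([*q,.15])
move_to([.50,.166,.22],o); d=read_camera("wrist"); save(d,"w3"); np.savez("w3.npz",**d)
d=read_camera("side"); W=cloud(d); P=W[(np.hypot(W[...,0]-q[0],W[...,1]-q[1])<.06)&(W[...,2]>.01)]; print(P[:,2].max(),len(P),P.mean(0))
print(sense()["time"])
E
```

```text
False
0.05317900594023293 30.211550183594227 [0.49878299 0.16617884 0.09071846]
0.05280794339279046 [ 0.37286323  0.37841268 -1.5755096 ]
True [ 0.49971521 -0.04500302  0.0047863 ]
0.030139256560250294 273 [ 0.49664838 -0.05065977  0.02322685]
16.725
```

View pics/w3.png

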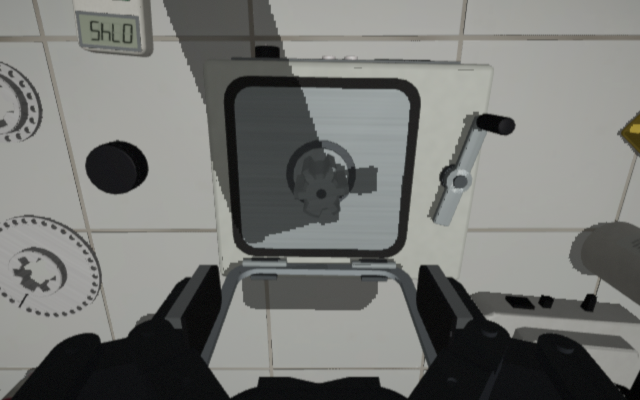

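Cover stands at (117,167). The spindle is at (321,190), partly shaded, so I'll get the master spline from the depth outline and a contrast-stretched crop.

```bash
python3 - <<'E'
from h import *
d=dict(np.load("w3.npz")); W=cloud(d)
m=(W[...,2]>.085)&(W[...,2]<.115)&(np.hypot(W[...,0]-.4985,W[...,1]-.166)<.04)
P=W[m]; print(len(P),np.median(P[:,2]),P[:,:2].min(0),P[:,:2].max(0))
T=P[P[:,2]>.100]
c=np.array(cv2.minEnclosingCircle(T[:,:2].astype(np.float32))[0]); print(c,cv2.minEnclosingCircle(T[:,:2].astype(np.float32))[1])
for c in (c,):
    v=T[:,:2]-c; a=np.degrees(np.arctan2(v[:,1],v[:,0])); r=np.hypot(*v.T)
    for k in range(-180,180,10):
        q=(a>=k)&(a<k+10); print(k+5,round(1000*r[q].max(),1) if q.any() else 0,end=' | ')
u,v=proj(d,np.array([.4985,.166,.1])).astype(int); print(u,v)
im=d["image"][v-50:v+60,u-65:u+65,::-1].astype(float); im=np.clip(im*1.0,0,255).astype(np.uint8)
g=cv2.createCLAHE(4,(4,4)).apply(cv2.cvtColor(im,cv2.COLOR_BGR2GRAY)); cv2.imwrite("pics/w3c.png",cv2.resize(g,None,fx=5,fy=5,interpolation=2))
E
```

```text
1912 0.10382265749521696 [0.47839472 0.14415282] [0.52168025 0.1875388 ]
[0.49972135 0.16593054] 0.022171393036842346
-175 15.2 | -165 14.9 | -155 22.1 | -145 22.2 | -135 21.1 | -125 14.9 | -115 14.9 | -105 14.7 | -95 21.2 | -85 21.6 | -75 21.8 | -65 14.7 | -55 15.1 | -45 21.8 | -35 21.7 | -25 21.7 | -15 21.8 | -5 22.1 | 5 16.0 | 15 14.1 | 25 21.6 | 35 21.5 | 45 21.6 | 55 14.5 | 65 14.6 | 75 15.1 | 85 21.5 | 95 21.7 | 105 22.1 | 115 14.9 | 125 15.0 | 135 15.1 | 145 21.8 | 155 22.1 | 165 21.7 | 175 15.0 | 320 189
```

View pics/w3c.png

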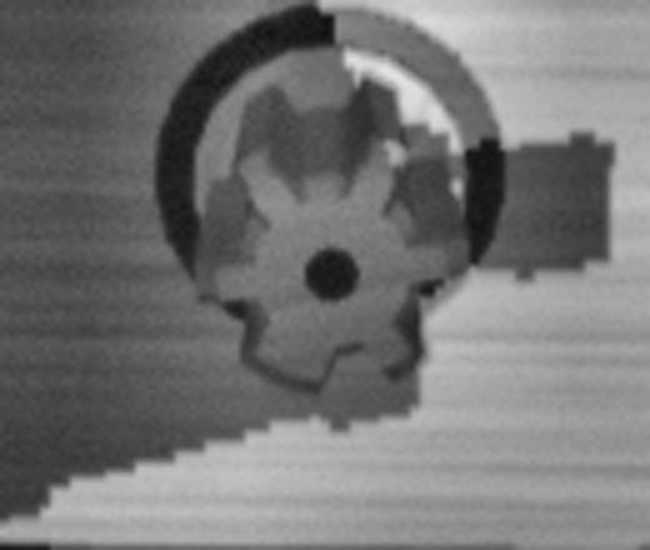

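Spindle master spline points about -25° (lower-left in the crop). Next are close views of the discs, and a finer spline fit.

```bash
cat >> h.py <<'E'
def discfit(d,c0,Rd):
    """centre from collar-top cloud + polar unwrapped picture of plate (z=.005) and collar top (z=.015)"""
    W=cloud(d); c=np.array(c0,float)
    for _ in range(4):
        r=np.hypot(W[...,0]-c[0],W[...,1]-c[1])
        P=W[(r<.036)&(W[...,2]>.0115)&(W[...,2]<.020)][:,:2]
        c=np.array(cv2.minEnclosingCircle(P.astype(np.float32))[0])
    # robust outer-edge circle
    a=np.arctan2(P[:,1]-c[1],P[:,0]-c[0]); r=np.hypot(*(P-c).T)
    E=[P[k][np.argsort(r[k])[-2]] for b in np.arange(-np.pi,np.pi,.1) if (k:=np.where((a>=b)&(a<b+.1))[0]).size>2]
    cc,rr=circ(np.array(E)); 
    return cc,rr,c
def polar(d,c,z,r0,r1,n=720,m=20):
    th=np.arange(n)*2*np.pi/n; r=np.linspace(r0,r1,m)
    X=np.stack([c[0]+r[:,None]*np.cos(th),c[1]+r[:,None]*np.sin(th),np.full((m,n),z)],-1)
    uv=proj(d,X).astype(np.float32)
    return cv2.remap(cv2.cvtColor(d["image"],cv2.COLOR_RGB2GRAY),uv[...,0],uv[...,1],1)
E
python3 - <<'E'
from h import *
d=dict(np.load("w3.npz")); W=cloud(d)
T=W[(W[...,2]>.100)&(W[...,2]<.115)&(np.hypot(W[...,0]-.4985,W[...,1]-.166)<.04)][:,:2]
from scipy.optimize import minimize
def cost(p):
    v=T-p[:2]; a=np.arctan2(v[:,1],v[:,0])-p[2]; r=np.hypot(*v.T); o=0; bad=np.ones(len(T),bool)
    ex=np.full(len(T),9.)
    for k in range(6):
        q=a-k*np.pi/3; x=r*np.cos(q); y=r*np.sin(q); h=.007 if k==0 else .0035
        e=np.where(x>0,np.maximum(0,abs(y)-h)+np.maximum(0,r-.022),9); ex=np.minimum(ex,e)
    ex=np.minimum(ex,np.maximum(0,r-.015)); return (ex**2).sum()*1e6
best=min((minimize(cost,[.4992,.166,t],method="Nelder-Mead",options=dict(initial_simplex=[[.4992,.166,t],[.5002,.166,t],[.4992,.167,t],[.4992,.166,t+.1]])) for t in np.radians([-40,-25,-10,35,155])),key=lambda m:m.fun)
print("spindle",best.x,np.degrees(best.x[2]),best.fun)
tiles=[]
for n,c0,Rd in(("134",(.624,-.165),.067),("116",(.613,-.302),.058),("98",(.433,-.322),.049),("80",(.432,-.156),.040)):
    move_to([c0[0],c0[1],.20],ori(np.pi)); d=read_camera("wrist"); np.savez("d"+n,**d)
    c,r,ce=discfit(d,c0,Rd); print(n,c.round(4),r.round(4),ce.round(4))
    pr=np.vstack([polar(d,c,.015,.020,.030,640,50),polar(d,c,.005,.030,Rd+.002,640,60)])
    u,v=proj(d,np.array([*c,.01])).astype(int); print(u,v)
    cr=cv2.resize(cv2.cvtColor(d["image"],cv2.COLOR_RGB2GRAY)[max(v-85,0):v+85,u-85:u+85],(148,148))
    tiles.append(np.hstack([cv2.resize(cr,(148,148)),cv2.resize(pr,(640,148))]))
cv2.imwrite("pics/polar.png",np.vstack(tiles)); print(sense()["time"])
E
```

```text
spindle [ 0.49957517  0.16602653 -0.41784808] -23.940931697725592 0.19005497155122109
134 [ 0.625  -0.1623] 0.0295 [ 0.6253 -0.1621]
319 170
116 [ 0.6141 -0.3098] 0.0295 [ 0.6144 -0.31  ]
309 170
98 [ 0.4392 -0.3258] 0.0294 [ 0.4397 -0.326 ]
312 174
80 [ 0.4357 -0.1571] 0.0295 [ 0.436 -0.157]
317 172
20.6583
```

View pics/polar.png

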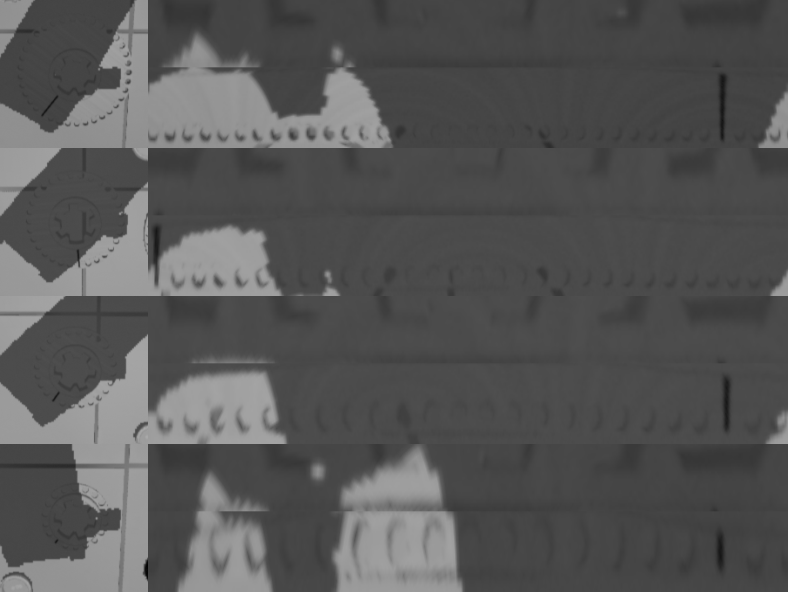

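```bash
cat >> h.py <<'E'
from scipy.ndimage import median_filter
S=np.array([.4996,.1660]); TS=np.radians(-23.94); PSI=np.pi-.4
RAD={"134":.067,"116":.058,"98":.049,"80":.040}
def angle(d,c,Rd):
    g=polar(d,c,.005,.032,min(.042,Rd-.0035),1440,30).astype(float).mean(0)
    s=g/median_filter(g,80,mode="wrap"); k=np.argmin(s); w=np.arange(k-8,k+9); q=np.clip(.9-s[w%1440],0,None)
    return np.radians((w*q).sum()/q.sum()/4),s[k]
def wrap(a): return (a+np.pi)%(2*np.pi)-np.pi
def measure(n,c0):
    move_to([c0[0],c0[1],.20],ori(np.pi)); d=read_camera("wrist")
    c,r,ce=discfit(d,c0,RAD[n]); t,s=angle(d,c,RAD[n]); print(n,c.round(4),r.round(4),"deg",np.degrees(wrap(t)).round(2),s.round(2)); return c,wrap(t),r
E
python3 - <<'E'
from h import *
for n,c in(("134",(.6250,-.1623)),("116",(.6141,-.3098)),("98",(.4392,-.3258)),("80",(.4357,-.1571))):
    d=dict(np.load(f"d{n}.npz")); t,s=angle(d,np.array(c),RAD[n]); dl=TS-wrap(t); print(n,np.degrees(wrap(t)),s,np.degrees(dl))
    for p in(.4,0):
        q=ik([*c,.002],ori(np.pi-p-dl)); print(p,None if q is None else np.round(q,2))
        q=ik([*S,.06],ori(np.pi-p)); print(' S',None if q is None else np.round(q,2))
E
```

```text
134 -37.0088334262371 0.4527928818586258 13.068833426237102
0.4 [-0.22  0.65  0.54  1.64 -0.39  0.97  1.4 ]
 S [-1.38  0.61  1.24  1.95 -0.67  1.07  1.32]
0 [-0.22  0.65  0.54  1.64 -0.39  0.97  1.8 ]
 S [-1.35  0.56  1.18  1.95 -0.61  1.04  1.67]
116 4.488436539651048 0.4761037778789258 -28.428436539651052
0.4 [-0.1   0.79  0.74  1.52 -0.58  1.06  2.45]
 S [-1.38  0.61  1.24  1.95 -0.67  1.07  1.32]
0 [ 0.3   0.66  0.14  1.49 -0.1   0.99  2.53]
 S [-1.35  0.56  1.18  1.95 -0.61  1.04  1.67]
98 -34.80496122338559 0.48227904890085244 10.86496122338559
0.4 [-0.21  0.61  0.95  1.93 -0.62  0.93  2.03]
 S [-1.38  0.61  1.24  1.95 -0.67  1.07  1.32]
0 [-0.21  0.61  0.95  1.93 -0.62  0.93  2.43]
 S [-1.35  0.56  1.18  1.95 -0.61  1.04  1.67]
80 -38.30145240258423 0.554380664652568 14.361452402584227
0.4 [-0.42  0.32  0.75  2.13 -0.31  0.79  1.44]
 S [-1.38  0.61  1.24  1.95 -0.67  1.07  1.32]
0 [-0.42  0.32  0.75  2.13 -0.31  0.79  1.84]
 S [-1.35  0.56  1.18  1.95 -0.61  1.04  1.67]
```

```bash
cat >> h.py <<'E'
def grasp(n,c0,lvl):
    set_gripper(.085); c,t,r=measure(n,c0); assert abs(r-.0295)<.0015
    psi=PSI-(TS-t); o=ori(psi)
    move_to([*c,.08],o); set_gripper(.067); 
    print("touch",move_l([*c,.001],velocity=.06,force_limit=8)); set_gripper(.04,45)
    s=sense(); print("grip",s["grip_width"].__round__(4),s["finger_force"],s["position"].round(4))
    move_l([*s["position"][:2],.19]); s=sense(); print("held",s["grip_width"].round(4),s["force"].round(2)); return s["grip_width"]>.055
def carry(lvl):
    move_to([.46,.0,.20],ori(PSI)); move_l([*S,.20],velocity=.15)
    move_l([*S,.118],velocity=.1)
    hit=move_l([*S,.0525+.015*lvl],velocity=.03,force_limit=8)
    s=sense(); print("insert hit",hit,s["position"].round(4),s["force"].round(2),s["wrist_torque"].round(2),s["time"]); return hit
def release():
    p=sense()["position"]; set_gripper(.08); move_l([p[0],p[1],.20],velocity=.15); print("t",sense()["time"])
E
python3 - <<'E'
from h import *
if grasp("134",(.625,-.1623),0):
    if not carry(0): release()
    else: d=read_camera("side"); save(d,"hit")
E
```

```text
134 [ 0.625  -0.1621] 0.0295 deg -37.25 0.43
touch False
grip 0.0582 47.857050374150276 [ 0.6255 -0.1622  0.0018]Traceback (most recent call last):
  File "<stdin>", line 2, in <module>
  File "h.py", line 58, in grasp
    move_l([*s["position"][:2],.19]); s=sense(); print("held",s["grip_width"].round(4),s["force"].round(2)); return s["grip_width"]>.055
                                                              ^^^^^^^^^^^^^^^^^^^^^
AttributeError: 'float' object has no attribute 'round'
```

```bash
sed -i 's/s\["grip_width"\].round(4),s\["force"\]/round(s["grip_width"],4),s["force"]/' h.py
python3 - <<'E'
from h import *
s=sense(); print(s["grip_width"],s["force"],s["finger_force"],s["position"])
if s["grip_width"]>.055:
    if not carry(0): release()
    d=read_camera("side"); save(d,"s134")
E
```

```text
0.057597938004459455 [ 0.22170843  0.49704598 -2.21645447] 48.450568467378616 [ 0.62498838 -0.1620574   0.18897225]
insert hit False [0.4996 0.166  0.0527] [-2.57 -1.13  3.42] [-0.15  0.53  0.02] 31.6417
t 33.125
```

```bash
cat >> h.py <<'E'
def check(lvl,Rd):
    move_to([*S,.22],ori(np.pi)); d=read_camera("wrist"); W=cloud(d); np.savez(f"chk{lvl}",**d)
    r=np.hypot(W[...,0]-S[0],W[...,1]-S[1]); z=W[...,2]; b=.051+.015*lvl
    pl=z[(r>.033)&(r<Rd-.012)]; pl=pl[np.abs(pl-b)<.03] if len(pl) else pl
    P=W[(r<.038)&(r>.024)&(z>b+.0115)&(z<b+.02)][:,:2]
    a=np.arctan2(*(P-S).T[::-1]); q=np.hypot(*(P-S).T)
    E=[P[k][np.argsort(q[k])[-2]] for t in np.arange(-np.pi,np.pi,.1) if (k:=np.where((a>=t)&(a<t+.1))[0]).size>2]
    X=W[(r>.033)&(r<min(Rd-.012,.045))&(abs(z-b-.005)<.01)]; n=np.linalg.lstsq(np.c_[X[:,:2]-S,np.ones(len(X))],X[:,2],rcond=None)[0]
    print("check lvl",lvl,"plate top",np.median(pl).round(4),"want",b+.005,"slopes",n[:2].round(3)); 
    if len(E)>8: print("collar",*circ(np.array(E)))
    k=proj(d,np.array([*S,b+.005])); print("px",k.astype(int)); return d,abs(np.median(pl)-b-.005)<.003
E
python3 - <<'E'
from h import *
d,ok=check(0,.067); save(d,"c0")
if ok and grasp("116",(.6141,-.3098),1):
    if not carry(1): release(); d,ok=check(1,.058); save(d,"c1")
print(sense()["time"])
E
```

```text
check lvl 0 plate top 0.0554 want 0.055999999999999994 slopes [-0.  0.]
collar [0.49935026 0.16563127] 0.029516776538456413
px [318 177]
116 [ 0.6141 -0.3099] 0.0295 deg 4.55 0.47
touch False
grip 0.0577 48.12488373136148 [ 0.6145 -0.3102  0.0018]
held 0.0575 [-0.22 -1.02 -1.38]
insert hit False [0.4996 0.166  0.0677] [-1.21 -0.65  4.38] [-0.22  0.53 -0.07] 45.175
t 46.5583
check lvl 1 plate top 0.0704 want 0.07100000000000001 slopes [-0.  0.]
collar [0.49942966 0.1657062 ] 0.029495706199281817
px [318 182]
47.05
```

```bash
python3 - <<'E'
from h import *
for n,c,l in(("98",(.4392,-.3258),2),("80",(.4357,-.1571),3)):
    if not grasp(n,c,l): print("no grasp"); break
    if carry(l): break
    release(); d,ok=check(l,RAD[n]); save(d,f"c{l}")
    if not ok: print("NOT OK"); break
print(sense()["time"])
E
```

```text
98 [ 0.4394 -0.3259] 0.0295 deg -34.81 0.45
touch False
grip 0.0578 46.6158851981163 [ 0.4397 -0.326   0.0018]
held 0.0575 [-0.71  0.47 -1.56]
insert hit True [0.4995 0.1659 0.0827] [-2.03 -0.53  5.67] [0.   0.15 0.02] 57.7917
57.7917
```

```bash
sed -i 's/Rd-.012,.045/max(Rd-.012,.037),.045/; s/(r<Rd-.012)/(r<max(Rd-.012,.037))/' h.py; python3 - <<'E'
from h import *
release(); d,ok=check(2,.049); save(d,"c2")
if ok and grasp("80",(.4357,-.1571),3):
    h=carry(3)
    if not h or sense()["position"][2]<.0985: release(); d,ok=check(3,.040); save(d,"c3")
print(sense()["time"])
E
```

```text
t 59.075
check lvl 2 plate top 0.0854 want 0.086 slopes [-0.001 -0.002]
collar [0.49912271 0.16567633] 0.029618716957127766
px [318 187]
80 [ 0.4358 -0.1571] 0.0295 deg -38.48 0.51
touch False
grip 0.058 45.90635597705841 [ 0.4362 -0.1571  0.0017]
held 0.0576 [ 0.35 -1.09 -0.18]
insert hit True [0.4992 0.166  0.0977] [-1.21 -0.26  6.64] [-0.09  0.35  0.04] 68.9833
t 70.1667
check lvl 3 plate top 0.0998 want 0.101 slopes [-0.    -0.002]
collar [0.4988745  0.16572294] 0.029645261311655895
px [318 192]
70.675
```

View pics/c3.png

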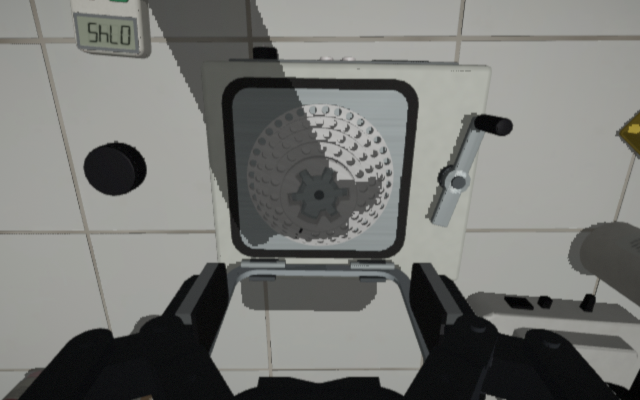

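All four discs are stacked and level in the picture, concentric at (318,192), and the cover stands at (115,168). Next is the hood; I'll fit its angle from the cloud.

```bash
python3 - <<'E'
from h import *
d=dict(np.load("w1.npz")); W=cloud(d); im=d["image"].sum(2)
m=np.zeros((400,640),bool); m[290:328,300:364]=1; m&=im<120
P=W[m]; P=P[P[:,2]>.228]; print("tab fit x=az+b",np.polyfit(P[:,2],P[:,0],1),np.percentile(P[:,0],[2,50,98]).round(4),P[:,1].min(),P[:,1].max())
for z in np.arange(.06,.28,.02):
    for y0,y1 in((.078,.088),(.236,.25)):
        Q=W[(abs(W[...,2]-z)<.008)&(W[...,1]>y0)&(W[...,1]<y1)&(W[...,0]>.57)&(W[...,0]<.65)]
        if len(Q): print(round(z,2),y0,len(Q),np.percentile(Q[:,0],[5,50]).round(4),end=' ; ')
    print()
for p in([.645,.163,.36],[.645,.163,.255],[.5,.163,.22],[.39,.166,.06]):
    q=ik(p,ori(np.pi)); print(None if q is None else np.round(q,2))
E
```

```text
tab fit x=az+b [0.1202814  0.57900532] [0.6066 0.6092 0.6151] 0.13490735895626474 0.19264925453573153
0.06 0.078 24 [0.591  0.5919] ; 0.06 0.236 59 [0.5911 0.5951] ; 
0.08 0.078 39 [0.5926 0.5935] ; 0.08 0.236 37 [0.5955 0.5968] ; 
0.1 0.078 40 [0.5942 0.5951] ; 0.1 0.236 41 [0.5972 0.5984] ; 
0.12 0.078 42 [0.5959 0.597 ] ; 0.12 0.236 48 [0.5988 0.5999] ; 
0.14 0.078 51 [0.5974 0.5984] ; 0.14 0.236 47 [0.6006 0.6017] ; 
0.16 0.078 57 [0.5991 0.6002] ; 0.16 0.236 57 [0.6018 0.6032] ; 
0.18 0.078 63 [0.6009 0.6018] ; 0.18 0.236 69 [0.6037 0.605 ] ; 
0.2 0.078 82 [0.6022 0.6035] ; 0.2 0.236 112 [0.6054 0.6067] ; 
0.22 0.078 67 [0.6039 0.6051] ; 0.22 0.236 95 [0.6069 0.608 ] ; 



[-0.73  0.45  0.65  1.13 -0.26  1.64  1.42]
[-0.76  0.46  0.64  1.34 -0.27  1.43  1.44]
[-0.91  0.12  0.56  1.76 -0.07  1.28  1.23]
[-1.    0.07  0.51  2.18 -0.04  0.9   1.1 ]
```

```bash
python3 - <<'E'
from h import *
e=np.array([1,-.021]); H=S+.092*e; rho,h=.212,.008
def pt(th,dx=0):
    a=-rho*np.cos(th)+h*np.sin(th)+.011+dx
    return [*(H+a*e),.045+rho*np.sin(th)+h*np.cos(th)]
o=ori(np.pi-.021); p=sense()["position"]
move_l([*S,.37]); set_gripper(0); q=pt(1.653,.014); print(q)
move_to([q[0],q[1],.37],o); move_l([q[0],q[1],q[2]],velocity=.12,force_limit=6)
s=sense(); print(s["position"],s["force"],s["time"])
for th in np.r_[np.arange(1.6,.1,-.1),.06]:
    hit=move_l(pt(th),velocity=.12,force_limit=25)
    if hit: print("hit",th); break
s=sense(); print(s["position"],s["force"],s["time"])
if not hit:
    b=s["position"]; print(move_l([b[0],b[1],.046],velocity=.03,force_limit=10)); s=sense(); print(s["position"],s["force"],s["time"])
d=read_camera("side"); save(d,"hood",(80,280,160,420,3)); 
E
```

```text
[np.float64(0.6419805435948784), np.float64(0.16301000858450757), np.float64(0.2556272252270073)]
[0.64231749 0.16305012 0.25667263] [-0.60683943 -0.24395595 -0.07371778] 74.2833
[0.39174754 0.16819717 0.06619575] [-0.00706097 -0.22101159  1.17072466] 79.5917
True
[0.39198053 0.16863473 0.05399219] [-4.66608156 -1.29150526 13.72494755] 80.0667
```

View pics/hood.png

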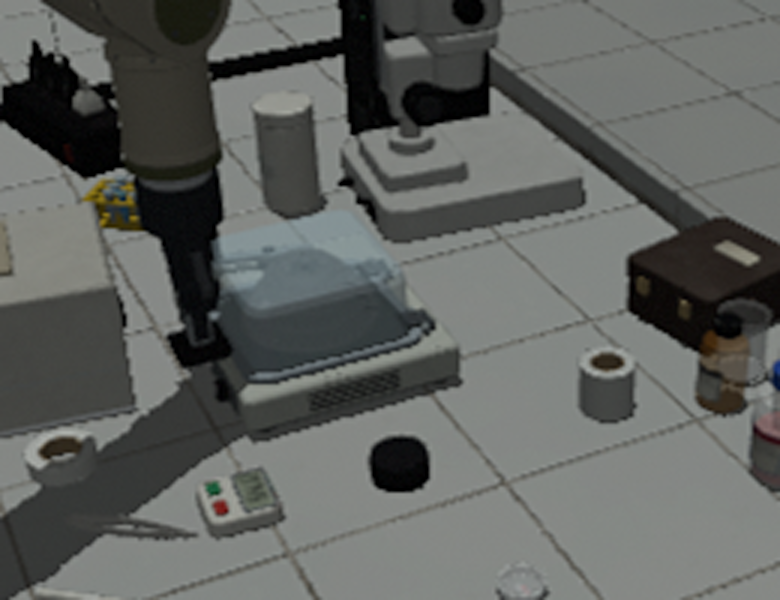

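Hood is shut: tab at crop (200,345) is down, stop force felt at the expected 0.053 height, and the cover stands at (400,462). Before the clamp I'll check the clearance to the white bottle.

```bash
python3 - <<'E'
from h import *
p=sense()["position"]; print(move_l([p[0],p[1],.048],velocity=.02,force_limit=14),sense()["position"],sense()["force"])
move_l([p[0],p[1],.30],velocity=.15); set_gripper(.03)
d=dict(np.load("w1.npz")); W=cloud(d)
Q=W[(W[...,2]>.07)&(W[...,1]>.34)&(W[...,0]<.66)&(W[...,0]>.3)]; 
for y in np.arange(.34,.56,.03):
    q=Q[abs(Q[:,1]-y)<.015]; 
    if len(q): print(y.round(2),len(q),q[:,0].min().round(3),q[:,0].max().round(3),q[:,2].max().round(3))
move_to([.43,.26,.30],ori(2.95)); d=read_camera("wrist"); W=cloud(d); save(d,"cl")
P=W[(np.hypot(W[...,0]-.448,W[...,1]-.303)<.03)&(W[...,2]>.09)&(W[...,2]<.11)]; print("peg",np.median(P,0),len(P))
P=W[(abs(W[...,0]-.42)<.05)&(abs(W[...,1]-.168)<.04)&(W[...,2]>.04)&(W[...,2]<.065)]; print("tab",np.median(P,0))
pv=S+.125*np.array([.021,1])
for f in(167,140,110,88):
    a=np.radians(f); c=pv+.055*np.array([np.cos(a),np.sin(a)]); q=ik([*c,.075],ori(a)); print(f,c,None if q is None else np.round(q,2))
E
```

```text
True [0.39197449 0.16862194 0.05392946] [-5.89407996 -3.43056884 17.52048282]
0.46 973 0.575 0.622 0.127
0.49 1511 0.564 0.632 0.128
0.52 769 0.565 0.631 0.128
peg [0.44733622 0.30513688 0.09840261] 157
tab [0.39946778 0.16978769 0.05302696]
167 [0.44863465 0.30337231] [-1.11  0.32  0.5   1.88 -0.18  0.99  0.81]
140 [0.46009256 0.32635332] [-1.12  0.37  0.5   1.82 -0.2   1.    0.34]
110 [0.48341389 0.34268309] [-1.12  0.43  0.53  1.75 -0.25  1.03 -0.15]
88 [0.50414447 0.3459665 ] [-1.13  0.48  0.58  1.7  -0.3   1.05 -0.49]
```

View pics/cl.png

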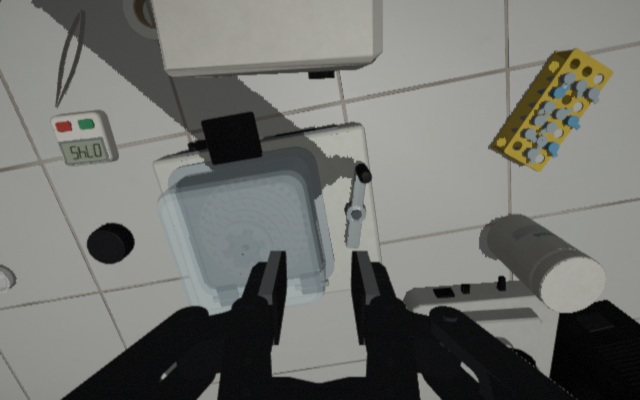

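Hood is shut, the peg is at (362,172) and there is a clear swing path. Next, cage the peg and swing the clamp.

```bash
python3 - <<'E'
from h import *
pv=S+.125*np.array([.021,1]); f0=np.radians(166)
def pt(a): return pv+.055*np.array([np.cos(a),np.sin(a)])
c=pt(f0); move_to([*c,.16],ori(f0)); print(move_l([*c,.076],velocity=.08,force_limit=6),sense()["position"])
set_gripper(.018,20); print(sense()["grip_width"])
for f in np.arange(158,81,-8.):
    a=np.radians(f); hit=move_l([*pt(a),.076],ori(a),velocity=.06,force_limit=15)
    if hit: break
s=sense(); print(f,hit,s["position"],s["force"],s["time"])
v=s["position"][:2]-pv; print("angle",np.degrees(np.arctan2(v[1],v[0])))
set_gripper(.035); b=sense()["position"]; move_l([b[0],b[1],.25],velocity=.12)
move_to([.43,.22,.36],ori(2.95)); d=read_camera("wrist"); save(d,"end"); W=cloud(d)
P=W[(np.hypot(W[...,0]-.503,W[...,1]-.346)<.03)&(W[...,2]>.09)&(W[...,2]<.11)]; print("peg",np.median(P,0) if len(P) else None,len(P)); print(sense()["time"])
P=W[(np.hypot(W[...,0]-.5,W[...,1]+.045)<.04)&(W[...,2]>.015)]; print("cover",np.percentile(P[:,2],[5,50,95]).round(4),len(P),np.linalg.lstsq(np.c_[P[:,:2],np.ones(len(P))],P[:,2],rcond=None)[0].round(3))
E
```

```text
False [0.4491836  0.30450051 0.07650354]
0.018160395590727418
86.0 False [0.50591665 0.34579124 0.07595067] [-0.81918825 -0.59034695 -0.36081367] 88.0833
angle 86.14542908877114
peg [0.50090838 0.34506522 0.0982041 ] 120
91.2333
cover [0.0182 0.024  0.0255] 963 [ 0.032 -0.042  0.006]
```

View pics/end.png

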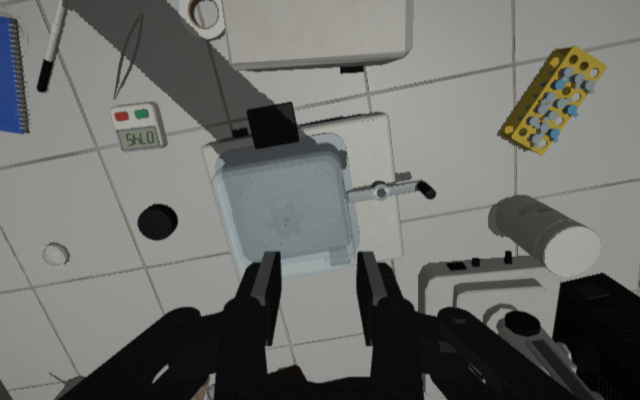

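The picture shows the hood shut, the clamp handle pointing out to the left with its jaw on the rim at (352,196), the cover flat at (157,222), and the gripper clear of everything.

```bash
python3 -c "
from bench import *
print(sign_off(), sense()['time'])"
```

```text
the job is handed in; nothing more can be done
the job is handed in; nothing more can be done
```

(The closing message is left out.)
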